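Load the imaging kit carrier, tallest last

TASK

Load the kit carrier for the imaging room with the lowest part first and the tallest last: slide the flat six-well plate along the bench into the lane and fully home under the spring clip against the end stop, then set the slide box squarely on its rectangular pad, then stand the tall bottle on the round pad at the mouth, each centred on its pad. Push the plate gently and keep it level, since it cracks under a hard shove and spills if tipped; keep the bottle upright, and leave the small bottle, the dish and the slide mailer where they are.

Things in the scene. Friction and masses are not known exactly. Their poses are not given: they have to be found in the camera images.
- carrier: Kit carrier fixed to the bench: aluminium base sheet 311 x 112 mm, under 1 mm thick (taken as bench height), dark steel edges, one straight lane. Origin on the bench; x runs along the lane from the open mouth (-145 mm) to the end stop (face at +160 mm), y across, z up. The lane is 92 mm wide between low rails whose tops are 10 mm above the bench.
- lane_end (a point): Point on the lane floor at the face of the end stop, mid-width (carrier x = +160 mm, z = 0); axes as the carrier. The dark steel end stop is rigid; it is 18 mm high, the clip and its hinge 30 mm.
- clip_line (a point): Lowest line of the spring clip, a bent steel leaf 50 mm wide hinged on the end stop, over carrier x = +134 mm, 17 mm above the bench; its up-turned nose reaches back to x = +108 mm. The plate's front edge must lift it 3 mm, which takes 5 to 10 N of push about 30 mm before home (a false stop); then it eases to 3 to 6 N until the hard stop is felt. Axes as the carrier.
- lane_mouth (a point): Point on the lane floor at the mouth, mid-width (carrier x = -145 mm, z = 0); axes as the carrier. From here the rails flare outward to about 116 mm apart at x = -193 mm.
- box_pad (a point): Centre of the black rectangular pad that marks the slide box's place, 90 mm along the lane by 64 mm across, flush with the lane floor (carrier x = -17 mm, z = 0); axes as the carrier.
- bottle_pad (a point): Centre of the black round pad that marks the tall bottle's place, 60 mm in diameter, flush with the lane floor, next to the mouth (carrier x = -102 mm, z = 0); axes as the carrier.
- plate: White six-well culture plate with lid, a flat block 128 mm long (its x), 86 mm wide (its y), 20 mm high, about 130 g, lying on the bench before the carrier's mouth and off to the side of the lane on the robot's side; too wide to grip, and either short end may lead. Origin: centre of its underside. It cracks if the gripper pushes on it with more than 30 N; it spills if tipped by more than 12 degrees.
- plate_mid (a point): Centre of the plate, 10 mm above its underside; axes as the plate. Fully home it lies 64 mm before the end stop.
- slidebox: Black microscope-slide box with a blank paper label on the lid, 84 mm long (its x), 58 mm wide (its y), 38 mm high, about 160 g; it cannot come open. Origin: centre of its underside.
- slidebox_mid (a point): Centre of the slide box, 19 mm above its underside; axes as the box. Its long side goes along the lane, either way round. 
- bottle: Tall amber reagent bottle with a black screw cap and blank label, 108 mm high, about 200 g: round body of 52 mm diameter up to 74 mm, sloping shoulder, cap of 34 mm diameter from 86 mm to the top. Origin: centre of its underside.
- bottle_mid (a point): Centre of the tall bottle, 54 mm above its underside; z along its axis.
- dropper: Bystander: small amber bottle, 36 mm diameter, 62 mm high, beyond the lane. Origin: centre of its underside. Leave it alone.
- dish: Bystander: flat round culture dish, 92 mm diameter, 16 mm high, to the robot's left. Origin: centre of its underside. Leave it alone.
- mailer: Bystander: white slide mailer, a block 85 x 34 x 16 mm, beyond the carrier. Origin: centre of its underside. Leave it alone.

How it is judged:
On the way, in this order (a step that is already met when the one before it is completed fails the run):
1. the plate is home: under the clip, within 2 mm of the end stop, flat in the lane (x of plate_mid in the frame of carrier above 0.094 m and z of plate_mid in the frame of carrier below 0.013 m and angle between plate_mid's own z axis and vertical below 0.05 rad and angle between the x axis of plate_mid and the x axis of carrier, either way round below 0.09 rad and horizontal distance between plate_mid and lane_end below 0.072 m), for 0.2 s.
2. the slide box stands on the rectangular pad, the plate still home (all of step 1 and horizontal distance between slidebox_mid and box_pad below 0.008 m and z of slidebox_mid in the frame of carrier below 0.0215 m and angle between slidebox_mid's own z axis and vertical below 0.06 rad and angle between the x axis of slidebox_mid and the x axis of carrier, either way round below 0.12 rad), for 0.2 s.
3. the tall bottle stands on the round pad (all of step 2 and horizontal distance between bottle_mid and bottle_pad below 0.008 m and z of bottle_mid in the frame of carrier below 0.0565 m and angle between bottle_mid's own z axis and vertical below 0.06 rad), for 0.2 s.
At the end, for the whole second after the job is handed in: Plate flat in the lane under the clip, within 2 mm of the end stop; slide box flat on the rectangular pad (centre within 8 mm, within 7 degrees) and tall bottle upright on the round pad (within 8 mm); all released and at rest, loaded in that order (all of step 3 and linear speed of each of plate, slidebox, bottle below 0.02 m/s and contact force between the fingers and plate below 0.1 N and contact force between the fingers and slidebox below 0.1 N and contact force between the fingers and bottle below 0.1 N); the robot touches nothing.
It fails at once if the plate is shoved with more than 30 N (contact force between the fingers and plate above 30 N).
It fails at once if the plate is tipped by more than 12 degrees (angle between plate_mid's own z axis and vertical above 0.21 rad).
It fails at once if the tall bottle is tipped by more than 35 degrees (angle between bottle_mid's own z axis and vertical above 0.61 rad).
It fails at once if a bystander is moved by more than 25 mm (distance of any of dropper, dish, mailer from where it was at the start of the episode above 0.025 m).
It also fails if it takes over 72 s, if anything falls off the work surface, if the arm or the gripper's body presses on something with over 40 N, if the wrist force passes 120 N, or if a joint passes its speed limit or range.

ROBOT

A 6-joint arm with a two-finger parallel gripper is mounted at the origin on the work surface. World frame = base frame: x ahead of the robot, y to its left, z up, the work surface at z = 0. Lengths are in m, angles in rad, forces in N, time in s.
With the tool pointing down it reaches from about 0.275 to 0.825 m from the base axis. Payload 5.2 kg.
Tool frame: the origin (TCP) lies at the very end of the fingers, on their centre line; the grasp point (between the pads) lies 19 mm behind it; z points along the fingers, x is the direction in which the jaws open and shut, and the axes are right-handed (so a half turn about z gives the same grasp; the last joint's range is limited). The gripper opens to 93 mm and grips with 3 to 60 N. Pads are 15 mm wide; open, the fingers measure 128 mm over their backs; the gripper's body (75 mm by 188 mm) begins 65 mm behind the grasp point.
Start: joints at [0.927, 0.259, 1.535, -0, 1.348, -0.203], TCP at [0.235, 0.497, 0.219] pointing down, gripper open.
Joint ranges: [-3.14, 3.14], [-0.91, 2.08], [0.19, 2.58], [-1.22, 4.36], [0.22, 2.71], [-3.12, 3.12]. Speed limits (rad/s): [2.57, 2.57, 3.14, 3.14, 3.14, 3.14].

INTERFACE

Orientations are given as a unit quaternion [w, x, y, z].
In Python, from plant import env gives the robot as it stands.
- The arm moves only by the tool apply_moves, never from a script. Its argument "commands" is a list of rows, each a list of 7 numbers: the shift along the tool's x, y, z in cm, then the turn, a rotation vector about the tool's x, y, z in rad, then the opening, from -1 (shut) to 1 (fully open). In form: [[dx, dy, dz, ax, ay, az, claw], ...]. A call has 1 to 8 rows; each row shifts and turns the pose as measured when the row begins, along the tool's axes as they then stand; what a row does not reach is not made up. A row lasts 1/12 s, in which the tool goes at most 41.7 mm and 7.16 degrees, less where a joint would pass 70% of its speed; a pose out of reach is approached as far as the arm can. A call is refused whole if a number of a shift passes 4.17 or a number of a turn 0.125, either way. A call with a gripper value outside its range is refused whole. The fingers move at their own pace and stop on an object; the grip force is fixed at half the most. Time passes only in rows, so rows that do not move let the fingers close. It gives the time, the measured TCP pose, the force and the opening at its end, in the units of the state.
- env.get_obs(): the state, without advancing time (a new reading comes with each control period).
- env.snapshot(name): name is "side" or "top"; returns (picture, depth): 420x560x3 uint8, blue, green, red; 420x560 float32, m along the optical axis (not along the pixel's ray), 0 where there is no reading.
- env.calibration(name): a dict with "intrinsics" (3x3 intrinsics, pixels), "eye" and "rotation" of the camera in the world. Camera axes: x right, y up, looking along -z (the intrinsics and any distortion apply to the point x, -y, -z); pixel columns grow to the right and rows downward; lengths in m; the calibration is good to about 2 mm. A picture is of the moment at which its call begins. calibration takes no time and is no camera call.
- env.sign_off(): hands the job in, once; it reports no verdict.
The state is a dict: "time": time; "joints": joint angles; "joint_vel": joint speeds; "joint_torque": joint torques, N m; "position": TCP position; "orientation": TCP orientation; "wrist_force": force on the tool from outside, world axes, zero at the start; "wrist_torque": the same for the moment, N m; "opening": opening from 0.0 (shut) to 1.0 (fully open).
Only numpy, scipy, OpenCV 4.12 (cv2) and the standard library are available. Lean on these libraries where they do the work, as an engineer would, in place of code of your own. Each camera call takes 0.05 s, during which the arm holds its last target.

## Working session

There is one attempt and no reset: what is moved stays moved. The work goes in short steps, Python scripts to look and compute and a tool call to move; the robot and the scene stay as the last step left them, time stands still between calls to the robot, and variables do not carry over. Pictures are saved under pics/ and viewed, and the job is handed in when it is done.

Besides the shell and the picture viewer there is one more tool, called as a command line: name --pt "numbers of a row" for each row, then --argument value for the rest. apply_moves: Moves the arm, as the interface text tells. Its arguments: {"type":"object","properties":{"commands":{"type":"array","items":{"type":"array","items":{"type":"number"}}}},"required":["commands"]}

```bash
ls; mkdir -p pics; python3 - <<'E'
from plant import env
import cv2,numpy as np
o=env.get_obs()
print({k:np.round(v,3) for k,v in o.items()})
for n in("top","side"):
    p,d=env.snapshot(n); c=env.calibration(n); print(n,c)
    cv2.imwrite(f"pics/{n}0.png",p); np.save(f"{n}0.npy",d)
E
```

```text
pics
{'time': np.float64(0.0), 'joints': array([ 0.927,  0.259,  1.536,  0.   ,  1.348, -0.203]), 'joint_vel': array([-0.001,  0.001, -0.   , -0.   , -0.   ,  0.   ]), 'joint_torque': array([-0.0000e+00, -4.3732e+01, -2.8400e+01,  7.2000e-02,  4.2000e-02,
       -0.0000e+00]), 'position': array([0.234, 0.497, 0.218]), 'orientation': array([ 0.   ,  0.845,  0.535, -0.001]), 'wrist_force': array([ 0.117, -0.184, -0.315]), 'wrist_torque': array([-0.01 ,  0.016, -0.064]), 'opening': np.float64(0.996)}
top {'intrinsics': array([[525.77537428,   0.        , 287.07162053],
       [  0.        , 525.77537428, 209.41994501],
       [  0.        ,   0.        ,   1.        ]]), 'eye': array([ 0.33680759, -0.02250318,  1.26421873]), 'rotation': array([-0.67258332, -0.07034188,  0.07232125,  0.73311209])}
side {'intrinsics': array([[523.65529404,   0.        , 283.12589339],
       [  0.        , 523.65529404, 217.69302312],
       [  0.        ,   0.        ,   1.        ]]), 'eye': array([ 0.43958999, -0.8807577 ,  0.90479374]), 'rotation': array([ 0.91717448,  0.38683456, -0.02989547, -0.09086395])}
```

View pics/top0.png

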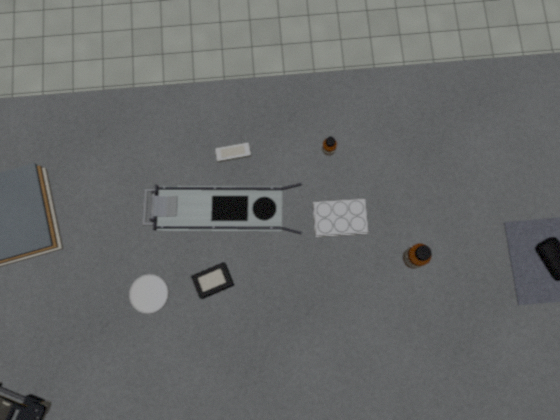

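View pics/side0.png

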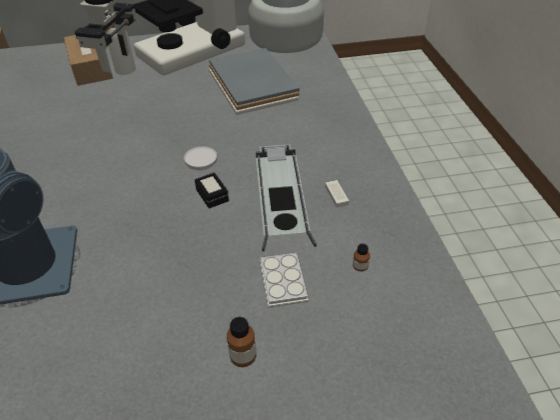

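The top view shows the carrier at about (145..300, 185..233) with its mouth at the right. The plate is at (340,217), the slide box at (212,280), the bottle at (419,256) and the dish at (149,293). Next I'll measure these positions.

```bash
cat > h.py <<'E'
import numpy as np, cv2
from scipy.spatial.transform import Rotation as R
from plant import env
def cam(n):
    c=env.calibration(n); q=c['rotation']
    return c['intrinsics'],np.array(c['eye']),R.from_quat([q[1],q[2],q[3],q[0]]).as_matrix()
def ray(n,uv,z):
    K,e,M=cam(n); uv=np.atleast_2d(np.float64(uv))
    d=np.c_[(uv[:,0]-K[0,2])/K[0,0],-(uv[:,1]-K[1,2])/K[1,1],-np.ones(len(uv))]@M.T
    return e+d*((z-e[2])/d[:,2])[:,None]
def proj(n,P):
    K,e,M=cam(n); p=(np.atleast_2d(P)-e)@M
    return np.c_[K[0,0]*p[:,0]/-p[:,2]+K[0,2],-K[1,1]*p[:,1]/-p[:,2]+K[1,2]]
def snap(n,name):
    p,d=env.snapshot(n); cv2.imwrite(f"pics/{name}.png",p); np.save(f"{name}.npy",d); return p,d
E
python3 - <<'E'
import cv2
for n,(x0,y0,x1,y1),s in(("top",(130,120,450,330),2.5),("side",(180,130,400,380),2.4)):
    p=cv2.imread(f"pics/{n}0.png")[y0:y1,x0:x1]
    cv2.imwrite(f"pics/{n}0z.png",cv2.resize(p,None,fx=s,fy=s,interpolation=2))
E
```

```text
(no output)
```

View pics/top0z.png

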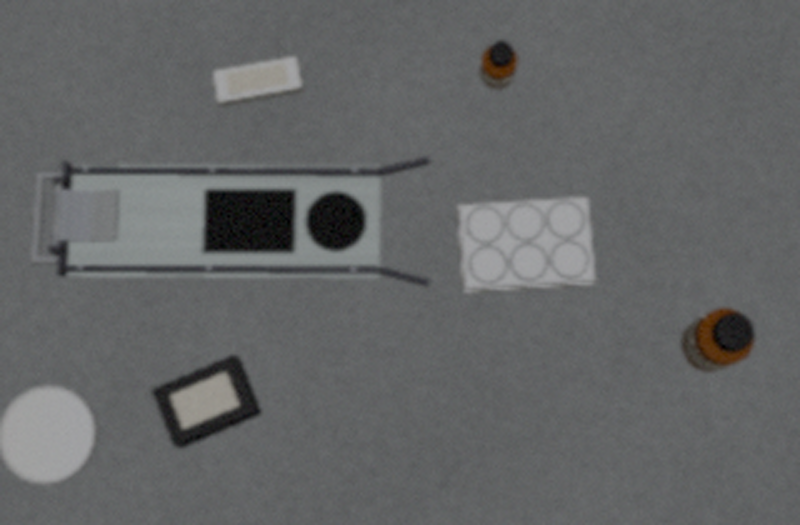

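View pics/side0z.png

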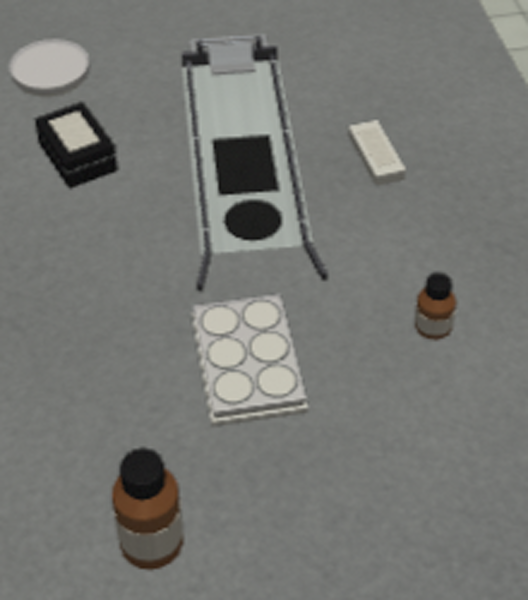

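The zoom shows everything clearly. The plate lies slightly low of the lane and tilted a few degrees. I'll get numbers from masks.

```bash
cat > meas.py <<'E'
from h import *
def comps(mask,mn=60):
    n,l,s,c=cv2.connectedComponentsWithStats(mask.astype(np.uint8))
    return [(l==i,s[i],c[i]) for i in range(1,n) if s[i][4]>mn]
def rect(n,m,z):
    cs,_=cv2.findContours(m.astype(np.uint8),cv2.RETR_EXTERNAL,cv2.CHAIN_APPROX_NONE)
    c=max(cs,key=cv2.contourArea)
    P=ray(n,c[:,0,:],z)[:,:2]
    r=cv2.minAreaRect(np.float32(cv2.convexHull(np.float32(P*1000))))
    (cx,cy),(w,h),a=r
    if w<h: w,h=h,w; a+=90
    return np.round([cx,cy,w,h,(a+90)%180-90],1)
E
python3 - <<'E'
from meas import *
for n in("top","side"):
    p=cv2.imread(f"pics/{n}0.png").astype(int); hi=p.max(2); 
    roi=np.zeros(hi.shape,bool)
    if n=="top": roi[120:330,125:450]=1
    else: roi[130:380,180:400]=1
    print(n,"dark")
    for m,s,c in comps((hi<48)&roi,30): print(s,np.round(c,1),'z0',rect(n,m,0),'z38',rect(n,m,.038),'z108',rect(n,m,.108))
    print("bright")
    for m,s,c in comps((p.min(2)>135)&roi,30): print(s,np.round(c,1),'z0',rect(n,m,0),'z20',rect(n,m,.02),'z38',rect(n,m,.038))
E
```

```text
top dark
[326 137   9  10  66] [329.8 141.5] z0 [ 759.7 -159.2   22.    20.4  -51.7] z38 [ 747.  -155.    21.4   19.8  -51.7] z108 [ 723.6 -147.5   20.2   18.6  -51.7]
[212 197  35  23 784] [229.4 208. ] z0 [611.4 104.1  83.4  55.2  85. ] z38 [603.2 100.3  80.9  53.6  85. ] z108 [588.   93.3  76.3  50.5  85. ]
[254 198  21  21 367] [263.9 208. ] z0 [604.   19.   50.2  49.3  -5. ] z38 [596.   17.7  48.7  47.8  -5. ] z108 [581.2  15.4  45.9  45.1  -5. ]
[415 246  16  15 185] [422.5 252.7] z0 [ 461.1 -352.7   36.8   33.3  -51.5] z38 [ 457.4 -342.8   35.7   32.3  -51.5] z108 [ 450.5 -324.5   33.6   30.5  -51.5]
[192 263  42  35 417] [213.3 280.8] z0 [438.9 155.6  85.5  60.2 -71.5] z38 [435.9 150.2  82.9  58.4 -71.5] z108 [430.2 140.3  78.2  55.1 -71.5]
bright
[216 143  34  17 406] [232.4 151.2] z0 [756.2  86.7  83.   32.2 -84.5] z20 [749.6  85.   81.7  31.7 -84.5] z38 [743.6  83.4  80.5  31.2 -84.5]
[174 191  39  34 773] [195.1 207.2] z0 [620.2 193.1  86.3  85.4 -10.2] z20 [615.7 189.7  85.   84.1 -10.2] z38 [611.6 186.6  83.7  82.9 -10.2]
[ 314  199   54   37 1685] [340.1 216.9] z0 [ 56
[... 1786 characters left out ...]
] z0 [615.9 147.5 346.4  91.1  84.7] z20 [612.  124.8 338.7  89.   84.7] z38 [608.5 104.4 331.8  87.2  84.7]
[256 158   9  77 139] [260.1 196.4] z0 [559.6 133.3 297.2   4.6  84.7] z20 [557.  110.9 290.7   4.5  84.7] z38 [554.6  90.7 284.7   4.4  84.7]
[201 177  20  16 181] [210.3 184.2] z0 [436.8 195.8  56.   34.1 -72.5] z20 [436.9 172.   54.7  33.3 -72.5] z38 [437.  150.5  53.6  32.7 -72.5]
[326 180  23  23 288] [336.7 191.2] z0 [756.5 100.3  86.   33.9 -84.5] z20 [749.5  78.6  84.1  33.2 -84.5] z38 [743.2  59.1  82.3  32.5 -84.5]
[ 260  253   49   53 1689] [282.6 277.4] z0 [ 564.1 -154.7  137.4   88.    88.6] z20 [ 561.3 -170.7  134.4   86.    88.6] z38 [ 558.9 -185.2  131.6   84.3   88.6]
```

```bash
cat > go.py <<'E'
import sys
from h import *
O=np.array([.6127,.1198]);A=np.deg2rad(85);u=np.array([np.cos(A),np.sin(A)]);v=np.array([-u[1],u[0]])
def C(x,y): return O+x/1000*u+y/1000*v
def state():
    o=env.get_obs(); q=o['orientation']; M=R.from_quat([q[1],q[2],q[3],q[0]]).as_matrix()
    return o,M
def rep():
    o,M=state(); p=o['position']; d=p[:2]-O
    print('t%.2f'%o['time'],'pos',np.round(p*1000,1),'carrier',np.round([d@u*1000,d@v*1000],1),'yaw %.1f'%np.rad2deg(np.arctan2(M[1,0],M[0,0])),'tilt',np.round(M[:2,2],3),'F',np.round(o['wrist_force'],1),'open %.3f'%o['opening'],'j6 %.2f'%o['joints'][5])
def plan(x,y,z,yaw,n):
    o,M=state(); y0=np.arctan2(M[1,0],M[0,0]); dy=(np.deg2rad(yaw)-y0+np.pi)%(2*np.pi)-np.pi
    D=np.array([x,y,z])-o['position']; print('total mm',np.round(D*1000,1),'dyaw',round(np.rad2deg(dy),1))
    turn=np.array([0,0,-1.])*dy
    # straighten tilt
    nt=max(n,1)
    for i in range(n):
        a=y0+dy*i/n; tx=np.array([np.cos(a),np.sin(a),0]);ty=np.array([np.sin(a),-np.cos(a),0])
        s=D/n*100; print([round(s@tx,2),round(s@ty,2),round(-s[2],2),0,0,round(-dy/n,3)])
if __name__=="__main__":
    rep()
    a=[float(t) for t in sys.argv[2:]]
    if len(sys.argv)>1:
        if sys.argv[1]=='c': x,y=C(a[0],a[1])
        else: x,y=a[0]/1000,a[1]/1000
        plan(x,y,a[2]/1000,a[3],int(a[4]))
E
python3 go.py c -286 100 100 85 20
```

```text
t0.10 pos [234.4 497.1 217.9] carrier [342.8 409.8] yaw 64.7 tilt [-0.001 -0.001] F [-0.4 -0.2  0.1] open 1.001 j6 -0.20
total mm [ 253.8 -653.5 -117.9] dyaw 20.3
[np.float64(-2.41), np.float64(2.54), np.float64(0.59), 0, 0, np.float64(-0.018)]
[np.float64(-2.46), np.float64(2.5), np.float64(0.59), 0, 0, np.float64(-0.018)]
[np.float64(-2.5), np.float64(2.45), np.float64(0.59), 0, 0, np.float64(-0.018)]
[np.float64(-2.54), np.float64(2.41), np.float64(0.59), 0, 0, np.float64(-0.018)]
[np.float64(-2.59), np.float64(2.36), np.float64(0.59), 0, 0, np.float64(-0.018)]
[np.float64(-2.63), np.float64(2.32), np.float64(0.59), 0, 0, np.float64(-0.018)]
[np.float64(-2.67), np.float64(2.27), np.float64(0.59), 0, 0, np.float64(-0.018)]
[np.float64(-2.71), np.float64(2.22), np.float64(0.59), 0, 0, np.float64(-0.018)]
[np.float64(-2.75), np.float64(2.18), np.float64(0.59), 0, 0, np.float64(-0.018)]
[np.float64(-2.79), np.float64(2.13), np.float64(0.59), 0, 0, np.float64(-0.018)]
[np.float64(-2.82), np.float64(2.08), np.float64(0.59), 0, 0, np.float64(-0.018)]
[np.float64(-2.86), np.float64(2.03), np.float64(0.59), 0, 0, np.float64(-0.018)]
[np.float64(-2.89), np.float64(1.98), np.float64(0.59), 0, 0, np.float64(-0.018)]
[np.float64(-2.93), np.float64(1.93), np.float64(0.59), 0, 0, np.float64(-0.018)]
[np.float64(-2.96), np.float64(1.87), np.float64(0.59), 0, 0, np.float64(-0.018)]
[np.float64(-3.0), np.float64(1.82), np.float64(0.59), 0, 0, np.float64(-0.018)]
[np.float64(-3.03), np.float64(1.77), np.float64(0.59), 0, 0, np.float64(-0.018)]
[np.float64(-3.06), np.float64(1.71), np.float64(0.59), 0, 0, np.float64(-0.018)]
[np.float64(-3.09), np.float64(1.66), np.float64(0.59), 0, 0, np.float64(-0.018)]
[np.float64(-3.12), np.float64(1.6), np.float64(0.59), 0, 0, np.float64(-0.018)]
```

apply_moves --pt "-2.4 2.5 0.5 0 0 -0.018 -0.14" --pt "-2.5 2.5 0.5 0 0 -0.018 -0.14" --pt "-2.5 2.4 0.5 0 0 -0.018 -0.14" --pt "-2.5 2.4 0.5 0 0 -0.018 -0.14" --pt "-2.6 2.4 0.5 0 0 -0.018 -0.14" --pt "-2.6 2.3 0.5 0 0 -0.018 -0.14" --pt "-2.7 2.3 0.5 0 0 -0.018 -0.14" --pt "-2.7 2.2 0.5 0 0 -0.018 -0.14"

```text
time: 0.77
position: [0.3358, 0.2322, 0.1736]
orientation: [-0.001, 0.798, 0.602, -0.001]
wrist_force: [0.4, -0.5, -0.4]
opening: 0.477
```

```bash
sed -i 's/print(\[round(s@tx,2).*/print(*[round(float(k),3) for k in (s@tx,s@ty,-s[2],-dy\/n)]) if i in (0,n\/\/2,n-1) else None/' go.py; python3 go.py c -286 100 100 85 12
```

```text
t0.77 pos [335.8 232.2 173.6] carrier [ 87.8 285.7] yaw 74.1 tilt [-0.003  0.   ] F [ 0.4 -0.5 -0.4] open 0.477 j6 -0.96
total mm [ 152.4 -388.6  -73.6] dyaw 10.9
-2.766 2.109 0.614 -0.016
-2.954 1.837 0.614 -0.016
-3.09 1.597 0.614 -0.016
```

apply_moves --pt "-2.8 2.1 0.6 0 0 -0.016 -0.14" --pt "-2.8 2.0 0.6 0 0 -0.016 -0.14" --pt "-2.9 2.0 0.6 0 0 -0.016 -0.14" --pt "-2.9 1.9 0.6 0 0 -0.016 -0.14" --pt "-2.9 1.9 0.6 0 0 -0.016 -0.14" --pt "-3.0 1.8 0.6 0 0 -0.016 -0.14" --pt "-3.0 1.8 0.6 0 0 -0.016 -0.14" --pt "-3.0 1.7 0.6 0 0 -0.016 -0.14"

```text
time: 1.43
position: [0.4337, -0.042, 0.1224]
orientation: [-0.001, 0.756, 0.655, -0.001]
wrist_force: [0.5, -0.7, 0.1]
opening: 0.43
```

```bash
python3 go.py c -286 95 10 85 7
```

```text
t1.43 pos [433.7 -42.  122.4] carrier [-176.8  164.2] yaw 81.8 tilt [-0.003  0.001] F [ 0.5 -0.7  0.1] open 0.430 j6 -1.78
total mm [  59.4 -114.8 -112.4] dyaw 3.2
-1.503 1.073 1.606 -0.008
-1.528 1.037 1.606 -0.008
-1.552 1.0 1.606 -0.008
```

apply_moves --pt "-2.0 1.3 1.4 0 0 -0.008 -0.14" --pt "-2.0 1.3 1.4 0 0 -0.008 -0.14" --pt "-2.0 1.3 1.4 0 0 -0.008 -0.14" --pt "-1.8 1.2 1.4 0 0 -0.008 -0.14" --pt "-1.5 1.0 1.4 0 0 -0.008 -0.14" --pt "-1.1 0.8 1.4 0 0 -0.008 -0.14" --pt "-0.3 0.2 1.4 0 0 -0.008 -0.14" --pt "0 0 0.9 0 0 0 -0.14"

```text
time: 2.1
position: [0.495, -0.1728, 0.0093]
orientation: [0.001, 0.739, 0.673, -0.001]
wrist_force: [0.3, -0.7, -0.4]
opening: 0.432
```

```bash
python3 go.py c -286 50.5 7 85 5
```

```text
t2.10 pos [ 495.  -172.8    9.3] carrier [-301.7   91.8] yaw 84.7 tilt [-0.    -0.002] F [ 0.3 -0.7 -0.4] open 0.432 j6 -2.02
total mm [42.5 12.1 -2.3] dyaw 0.3
0.32 0.823 0.047 -0.001
0.318 0.824 0.047 -0.001
0.316 0.825 0.047 -0.001
```

apply_moves --pt "0.8 0.2 0.1 0 0 -0.003 -0.14" --pt "0.8 0.4 0.1 0 0 -0.002 -0.14" --pt "0 0.5 0 0 0 0 -0.14" --pt "0 0.5 0 0 0 0 -0.14" --pt "0 0.5 0 0 0 0 -0.14" --pt "0 0.5 0 0 0 0 -0.14" --pt "0 0.5 0 0 0 0 -0.14" --pt "0 0.5 0 0 0 0 -0.14"

```text
time: 2.77
position: [0.5335, -0.1545, 0.0073]
orientation: [-0.002, 0.737, 0.676, -0.001]
wrist_force: [-0.4, -0.2, -0.7]
opening: 0.433
```

```bash
python3 go.py c -286 50.5 7 85 5
```

```text
t2.77 pos [ 533.5 -154.5    7.3] carrier [-280.2   55. ] yaw 85.1 tilt [-0.004  0.001] F [-0.4 -0.2 -0.7] open 0.433 j6 -1.97
total mm [ 4.  -6.2 -0.3] dyaw -0.1
-0.117 0.09 0.006 0.0
-0.117 0.09 0.006 0.0
-0.117 0.09 0.006 0.0
```

apply_moves --pt "0 0.3 0 0 0 0 -0.14" --pt "0 0.2 0 0 0 0 -0.14" --pt "0 -1.2 0 0 0 0 -0.14" --pt "-0.8 -1.5 -2 0 0 0 -0.14" --pt "-3.5 -1 -2 0 0 0.125 -0.14" --pt "-3 2 -1 0 0 0.125 -0.14" --pt "-2.5 3 -1 0 0 0.125 -0.14" --pt "-2 3 0 0 0 0.125 -0.14"

```text
time: 3.43
position: [0.5483, -0.2907, 0.0692]
orientation: [-0.004, 0.881, 0.473, -0.002]
wrist_force: [1.1, 0.8, -0.2]
opening: 0.43
```

```bash
python3 - <<'E'
from meas import *
import go; go.rep()
p,d=snap("top","top1"); cv2.imwrite("pics/top1z.png",cv2.resize(p[120:330,130:450],None,fx=2.5,fy=2.5,interpolation=2))
E
python3 go.py c -375 0 60 -5 9
```

```text
t3.43 pos [ 548.3 -290.7   69.2] carrier [-414.6   28.4] yaw 56.4 tilt [-0.007  0.004] F [ 1.1  0.8 -0.2] open 0.430 j6 -1.65
t3.48 pos [ 551.7 -297.8   68.7] carrier [-421.3   24.4] yaw 55.8 tilt [-0.003 -0.001] F [ 4.4 -5.9  1.1] open 0.430 j6 -1.64
total mm [28.3 44.  -8.7] dyaw -60.8
0.581 -0.014 0.097 0.118
0.511 -0.277 0.097 0.118
0.33 -0.479 0.097 0.118
```

View pics/top1z.png

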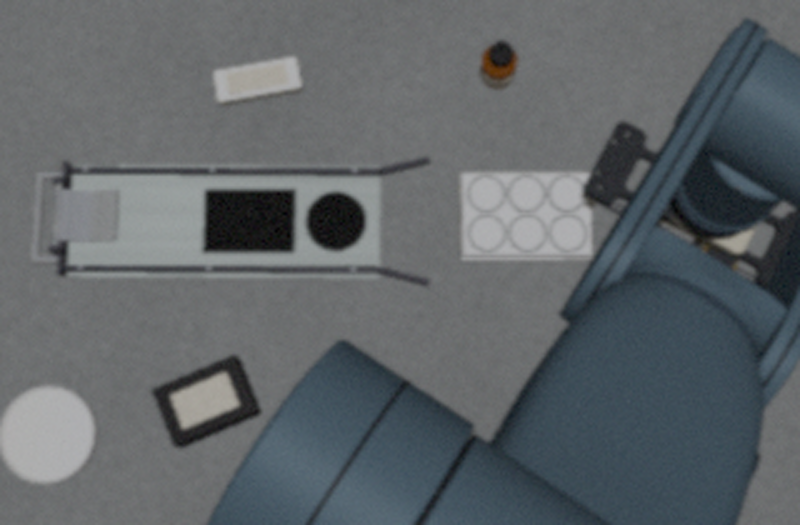

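The plate now lies square in front of the mouth, at about (526,215) in the zoom. I'll check its offset and the wrist force.

```bash
python3 - <<'E'
from meas import *
import go
p=cv2.imread("pics/top1.png").astype(int)
# left part of plate only
m=(p.min(2)>135); m[:185]=0;m[230:]=0;m[:,:300]=0;m[:,364:]=0
for mm,s,c in comps(m):
    r=rect("top",mm,.02); d=r[:2]/1000-go.O; print(s,r,'carrier',d@go.u*1000,d@go.v*1000)
E
python3 go.py c -375 0 60 -5 9
```

```text
[ 314  189   50   35 1710] [ 589.2 -162.2  119.4   84.    85. ] carrier -282.97506481644217 -1.167344049683608
t3.48 pos [ 551.7 -297.8   68.7] carrier [-421.3   24.4] yaw 55.8 tilt [-0.003 -0.001] F [ 4.4 -5.9  1.1] open 0.430 j6 -1.64
total mm [28.3 44.  -8.7] dyaw -60.8
0.581 -0.014 0.097 0.118
0.511 -0.277 0.097 0.118
0.33 -0.479 0.097 0.118
```

apply_moves --pt "0.6 0 0.1 0 0 0.118 -0.14" --pt "0.6 -0.1 0.1 0 0 0.118 -0.14" --pt "0.6 -0.2 0.1 0 0 0.118 -0.14" --pt "0.5 -0.2 0.1 0 0 0.118 -0.14" --pt "0.5 -0.3 0.1 0 0 0.118 -0.14" --pt "0.5 -0.4 0.1 0 0 0.118 -0.14" --pt "0.4 -0.4 0.1 0 0 0.118 -0.14" --pt "0.4 -0.5 0.1 0 0 0.118 -0.14"

```text
time: 4.15
position: [0.5795, -0.2642, 0.0598]
orientation: [0.002, 1.0, -0.003, 0.0]
wrist_force: [0.0, 0.2, 0.7]
opening: 0.428
```

```bash
python3 go.py c -375 -1 8 -5 5
```

```text
t4.15 pos [ 579.5 -264.2   59.8] carrier [-385.4   -0.4] yaw -0.4 tilt [ 0.001 -0.004] F [0.  0.2 0.7] open 0.428 j6 -0.59
total mm [  1.6  10.3 -51.8] dyaw -4.6
0.03 -0.207 1.037 0.016
0.023 -0.208 1.037 0.016
0.016 -0.208 1.037 0.016
```

apply_moves --pt "0 -0.2 1.2 0 0 0.02 -0.14" --pt "0 -0.2 1.2 0 0 0.02 -0.14" --pt "0 -0.2 1.2 0 0 0.02 -0.14" --pt "0 0 1.0 0 0 0.02 -0.14" --pt "0 0 0.5 0 0 0 -0.14" --pt "0 0 0 0 0 0 -0.14"

```text
time: 4.65
position: [0.5816, -0.2573, 0.0069]
orientation: [0.003, 0.999, -0.047, 0.002]
wrist_force: [0.8, 0.0, 0.2]
opening: 0.426
```

```bash
python3 go.py c -358 -1 8 -5 5
```

```text
t4.65 pos [ 581.6 -257.3    6.9] carrier [-378.4   -1.9] yaw -5.4 tilt [ 0.004 -0.006] F [0.8 0.  0.2] open 0.426 j6 -0.49
total mm [ 0.9 20.4  1.1] dyaw 0.4
-0.02 -0.407 -0.021 -0.001
-0.019 -0.407 -0.021 -0.001
-0.018 -0.407 -0.021 -0.001
```

apply_moves --pt "-0.1 -0.6 0 0 0 -0.007 -0.14" --pt "0 -0.6 0 0 0 0 -0.14" --pt "0 -0.4 0 0 0 0 -0.14" --pt "0 -0.4 0 0 0 0 -0.14" --pt "0 -0.6 0 0 0 0 -0.14" --pt "0 -0.8 0 0 0 0 -0.14" --pt "0 -0.8 0 0 0 0 -0.14" --pt "0 -0.8 0 0 0 0 -0.14"

```text
time: 5.32
position: [0.5865, -0.2056, 0.0091]
orientation: [0.004, 0.999, -0.043, 0.004]
wrist_force: [-0.6, -1.3, -1.3]
opening: 0.429
```

```bash
python3 go.py c -200 -1 8 -5 14
```

```text
t5.32 pos [ 586.5 -205.6    9.1] carrier [-326.5   -2.3] yaw -5.0 tilt [ 0.008 -0.009] F [-0.6 -1.3 -1.3] open 0.429 j6 -0.42
total mm [  9.8 126.1  -1.1] dyaw -0.0
-0.009 -0.903 0.008 0.0
-0.009 -0.903 0.008 0.0
-0.009 -0.903 0.008 0.0
```

apply_moves --pt "-0.1 -0.9 0.05 0.009 -0.008 0 -0.14" --pt "0 -0.9 0.05 0 0 0 -0.14" --pt "0 -0.9 0 0 0 0 -0.14" --pt "0 -0.9 0 0 0 0 -0.14" --pt "0 -0.9 0 0 0 0 -0.14" --pt "0 -0.9 0 0 0 0 -0.14" --pt "0 -0.9 0 0 0 0 -0.14" --pt "0 -0.9 0 0 0 0 -0.14"

```text
time: 5.98
position: [0.5921, -0.1259, 0.0087]
orientation: [-0.0, 0.999, -0.042, -0.0]
wrist_force: [-0.7, -1.3, 1.5]
opening: 0.43
```

```bash
python3 - <<'E'
from meas import *
p,d=snap("side","side1"); cv2.imwrite("pics/side1z.png",cv2.resize(p[130:380,180:400],None,fx=2.4,fy=2.4,interpolation=2))
E
python3 go.py c -200 -1 8 -5 14
```

```text
t6.03 pos [ 592.  -123.9    8.6] carrier [-244.5   -0.6] yaw -4.8 tilt [-0.001  0.002] F [ 0.6  0.8 -0.6] open 0.428 j6 -0.31
total mm [ 4.3 44.3 -0.6] dyaw -0.2
0.004 -0.318 0.004 0.0
0.003 -0.318 0.004 0.0
0.003 -0.318 0.004 0.0
```

View pics/side1z.png

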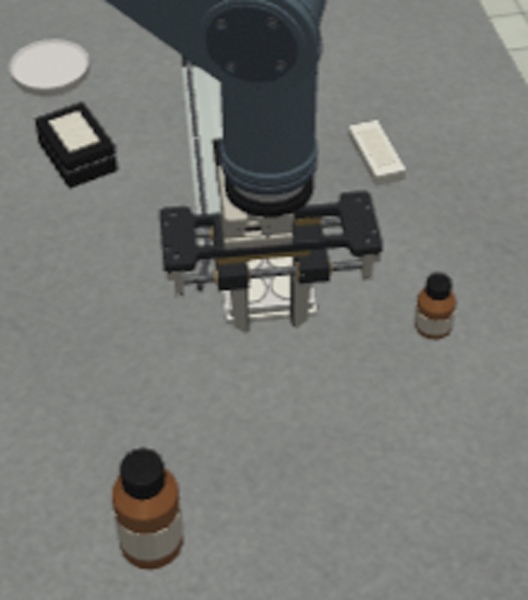

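apply_moves --pt "0 -0.7 0 0 0 0.003 -0.14" --pt "0 -0.9 0.05 0 0 0 -0.14" --pt "0 -1 0 0 0 0 -0.14" --pt "0 -1 0 0 0 0 -0.14" --pt "0 -1 0 0 0 0 -0.14" --pt "0 -1 0 0 0 0 -0.14" --pt "0 -1 0 0 0 0 -0.14" --pt "0 -1 0 0 0 0 -0.14"

```text
time: 6.7
position: [0.5991, -0.0414, 0.008]
orientation: [-0.001, 0.999, -0.045, -0.0]
wrist_force: [0.4, -0.5, -0.9]
opening: 0.434
```

```bash
python3 go.py c -45 -1 8 -5 14
```

```text
t6.70 pos [599.1 -41.4   8. ] carrier [-161.8   -0.5] yaw -5.1 tilt [-0.001  0.002] F [ 0.4 -0.5 -0.9] open 0.434 j6 -0.17
total mm [ 10.6 116.3  -0. ] dyaw 0.1
0.002 -0.834 0.0 -0.0
0.002 -0.834 0.0 -0.0
0.003 -0.834 0.0 -0.0
```

apply_moves --pt "0 -1 0 0 0 0 -0.14" --pt "0 -1 0 0 0 0 -0.14" --pt "0 -1 0 0 0 0 -0.14" --pt "0 -1 0 0 0 0 -0.14" --pt "0 -1 0 0 0 0 -0.14" --pt "0 -1 0 0 0 0 -0.14" --pt "0 -1 0 0 0 0 -0.14" --pt "0 -1 0 0 0 0 -0.14"

```text
time: 7.37
position: [0.6069, 0.048, 0.008]
orientation: [-0.001, 0.999, -0.044, -0.0]
wrist_force: [-0.7, -0.9, 0.1]
opening: 0.43
```

```bash
python3 go.py c -45 -1 8 -5 14
```

```text
t7.37 pos [606.9  48.    8. ] carrier [-72.1  -0.4] yaw -5.1 tilt [-0.001  0.002] F [-0.7 -0.9  0.1] open 0.430 j6 -0.02
total mm [ 2.9 26.9 -0. ] dyaw 0.1
0.004 -0.193 0.0 -0.0
0.004 -0.193 0.0 -0.0
0.004 -0.193 0.0 -0.0
```

apply_moves --pt "0 -0.8 0 0 0 0 -0.14" --pt "0 -0.8 0 0 0 0 -0.14" --pt "0 -0.7 0 0 0 0 -0.14" --pt "0 -0.5 0 0 0 0 -0.14" --pt "0 -0.4 0 0 0 0 -0.14" --pt "0 -0.3 0 0 0 0 -0.14" --pt "0 -0.3 0 0 0 0 -0.14" --pt "0 -0.3 0 0 0 0 -0.14"

```text
time: 8.03
position: [0.6108, 0.0947, 0.0081]
orientation: [-0.001, 0.999, -0.044, -0.0]
wrist_force: [0.7, -1.1, -0.3]
opening: 0.428
```

```bash
python3 go.py c 0 -1 8 -5 14
```

```text
t8.03 pos [610.8  94.7   8.1] carrier [-25.2  -0.3] yaw -5.0 tilt [-0.001  0.002] F [ 0.7 -1.1 -0.3] open 0.428 j6 0.06
total mm [ 2.9 25.  -0.1] dyaw -0.0
0.005 -0.18 0.0 0.0
0.005 -0.18 0.0 0.0
0.005 -0.18 0.0 0.0
```

Slow steps from here, into the clip.

apply_moves --pt "0 -0.25 0 0 0 0 -0.14" --pt "0 -0.25 0 0 0 0 -0.14" --pt "0 -0.25 0 0 0 0 -0.14" --pt "0 -0.25 0 0 0 0 -0.14" --pt "0 -0.25 0 0 0 0 -0.14" --pt "0 -0.25 0 0 0 0 -0.14" --pt "0 -0.25 0 0 0 0 -0.14" --pt "0 -0.25 0 0 0 0 -0.14"

```text
time: 8.7
position: [0.6127, 0.1137, 0.0081]
orientation: [0.001, 0.999, -0.044, -0.001]
wrist_force: [-0.0, -6.4, 0.5]
opening: 0.428
```

```bash
python3 go.py
```

```text
t8.70 pos [612.7 113.7   8.1] carrier [-6.1 -0.6] yaw -5.1 tilt [-0.001 -0.001] F [-0.  -6.4  0.5] open 0.428 j6 0.09
```

apply_moves --pt "0 -0.25 0 0 0 0 -0.14" --pt "0 -0.25 0 0 0 0 -0.14" --pt "0 -0.25 0 0 0 0 -0.14"

```text
time: 8.95
position: [0.6132, 0.1169, 0.0081]
orientation: [0.004, 0.999, -0.044, -0.001]
wrist_force: [-1.4, -9.9, 0.1]
opening: 0.429
```

```bash
python3 go.py
```

```text
t8.95 pos [613.2 116.9   8.1] carrier [-2.9 -0.7] yaw -5.0 tilt [-0.003 -0.009] F [-1.4 -9.9  0.1] open 0.429 j6 0.11
```

apply_moves --pt "0 -0.3 0 0.01 0 0 -0.14" --pt "0 -0.3 0 0.004 0 0 -0.14" --pt "0 -0.3 0 0.004 0 0 -0.14"

```text
time: 9.2
position: [0.6138, 0.1212, 0.0081]
orientation: [-0.001, 0.999, -0.043, -0.001]
wrist_force: [-0.3, -6.4, -0.4]
opening: 0.431
```

```bash
python3 go.py
```

```text
t9.20 pos [613.8 121.2   8.1] carrier [ 1.5 -1. ] yaw -5.0 tilt [-0.003  0.003] F [-0.3 -6.4 -0.4] open 0.431 j6 0.10
```

Past the peak. Continuing to the hard stop, which should be near TCP x ≈ +24.

apply_moves --pt "0 -0.3 0 0 0 0 -0.14" --pt "0 -0.3 0 0.002 0 0 -0.14" --pt "0 -0.3 0 0.002 0 0 -0.14" --pt "0 -0.3 0 0.002 0 0 -0.14" --pt "0 -0.3 0 0.002 0 0 -0.14"

```text
time: 9.62
position: [0.6149, 0.1314, 0.008]
orientation: [-0.002, 0.999, -0.044, -0.002]
wrist_force: [0.1, -5.6, 1.1]
opening: 0.429
```

```bash
python3 go.py
```

```text
t9.62 pos [614.9 131.4   8. ] carrier [11.8 -1.2] yaw -5.0 tilt [-0.004  0.004] F [ 0.1 -5.6  1.1] open 0.429 j6 0.12
```

apply_moves --pt "0 -0.3 0 0 0 0 -0.14" --pt "0 -0.3 0 0 0 0 -0.14" --pt "0 -0.3 0 0.001 0 0 -0.14" --pt "0 -0.25 0 0.001 0 0 -0.14"

```text
time: 9.95
position: [0.6157, 0.1392, 0.0081]
orientation: [0.0, 0.999, -0.044, -0.002]
wrist_force: [-0.1, -5.8, 2.0]
opening: 0.431
```

```bash
python3 go.py
```

```text
t9.95 pos [615.7 139.2   8.1] carrier [19.6 -1.3] yaw -5.0 tilt [-0.005 -0.001] F [-0.1 -5.8  2. ] open 0.431 j6 0.13
```

apply_moves --pt "0 -0.2 0 0.001 0 0 -0.14" --pt "0 -0.2 0 0.001 0 0 -0.14"

```text
time: 10.12
position: [0.6159, 0.1414, 0.0081]
orientation: [0.001, 0.999, -0.044, -0.003]
wrist_force: [-0.9, -4.9, 0.9]
opening: 0.433
```

```bash
python3 go.py
```

```text
t10.12 pos [615.9 141.4   8.1] carrier [21.8 -1.3] yaw -5.0 tilt [-0.006 -0.002] F [-0.9 -4.9  0.9] open 0.433 j6 0.14
```

apply_moves --pt "0 -0.2 0 0.001 0 0 -0.14" --pt "0 -0.2 0 0.001 0 0 -0.14"

```text
time: 10.28
position: [0.616, 0.1434, 0.0081]
orientation: [0.002, 0.999, -0.043, -0.003]
wrist_force: [-1.6, -10.4, 2.1]
opening: 0.43
```

```bash
python3 go.py
```

```text
t10.28 pos [616.  143.4   8.1] carrier [23.8 -1.3] yaw -5.0 tilt [-0.006 -0.003] F [ -1.6 -10.4   2.1] open 0.430 j6 0.14
```

apply_moves --pt "0 -0.2 0 0.001 0 0 -0.14"

```text
time: 10.37
position: [0.6161, 0.1433, 0.0081]
orientation: [0.003, 0.999, -0.043, -0.003]
wrist_force: [-1.3, -12.6, 2.3]
opening: 0.433
```

```bash
python3 go.py
```

```text
t10.37 pos [616.1 143.3   8.1] carrier [23.8 -1.3] yaw -5.0 tilt [-0.007 -0.005] F [ -1.3 -12.6   2.3] open 0.433 j6 0.15
```

apply_moves --pt "0 -0.2 0 0.002 0 0 -0.14" --pt "0 -0.2 0 0.002 0 0 -0.14" --pt "0 0.2 0 0 0 0 -0.14" --pt "0 0.8 0 0 0 0 -0.14" --pt "0 1.5 -2 0 0.004 0 -0.14" --pt "1 2 -3 0 0 0 0.5" --pt "-3 2 -3 0 0 -0.08 1" --pt "-4 0 -3 0 0 -0.08 1"

```text
time: 11.03
position: [0.5591, 0.0818, 0.1075]
orientation: [0.002, 0.999, 0.039, -0.007]
wrist_force: [0.3, -0.6, 0.5]
opening: 0.596
```

```bash
python3 go.py w 437 151.3 110 18 6
```

```text
t11.03 pos [559.1  81.8 107.5] carrier [-42.5  50.1] yaw 4.5 tilt [-0.013 -0.005] F [ 0.3 -0.6  0.5] open 0.596 j6 -0.12
total mm [-122.1   69.5    2.5] dyaw 13.5
-1.939 -1.312 -0.041 -0.039
-1.771 -1.532 -0.041 -0.039
-1.645 -1.667 -0.041 -0.039
```

apply_moves --pt "-1.9 -1.3 0 0.005 0.013 -0.039 1" --pt "-1.9 -1.4 0 0 0 -0.039 1" --pt "-1.8 -1.5 0 0 0 -0.039 1" --pt "-1.8 -1.5 0 0 0 -0.039 1" --pt "-1.5 -1.4 0 0 0 -0.039 1" --pt "-0.7 -0.8 0 0 0 -0.02 1"

```text
time: 11.53
position: [0.447, 0.1435, 0.1149]
orientation: [-0.002, 0.989, 0.15, 0.007]
wrist_force: [0.4, -0.8, -0.3]
opening: 0.987
```

```bash
python3 - <<'E'
from meas import *
import go
p,d=snap("top","top2"); cv2.imwrite("pics/top2z.png",cv2.resize(p[120:330,100:420],None,fx=2.5,fy=2.5,interpolation=2))
p,d=snap("side","side2"); cv2.imwrite("pics/side2z.png",cv2.resize(p[110:310,170:390],None,fx=3,fy=3,interpolation=2))
E
python3 go.py w 437 151.3 50 18 6
```

```text
t11.63 pos [447.9 143.4 115. ] carrier [  9.2 166.2] yaw 17.2 tilt [0.014 0.005] F [-0.4  0.7  0.4] open 0.996 j6 -0.23
total mm [-10.9   7.9 -65. ] dyaw 0.8
-0.135 -0.179 1.084 -0.002
-0.134 -0.18 1.084 -0.002
-0.133 -0.181 1.084 -0.002
```

View pics/top2z.png

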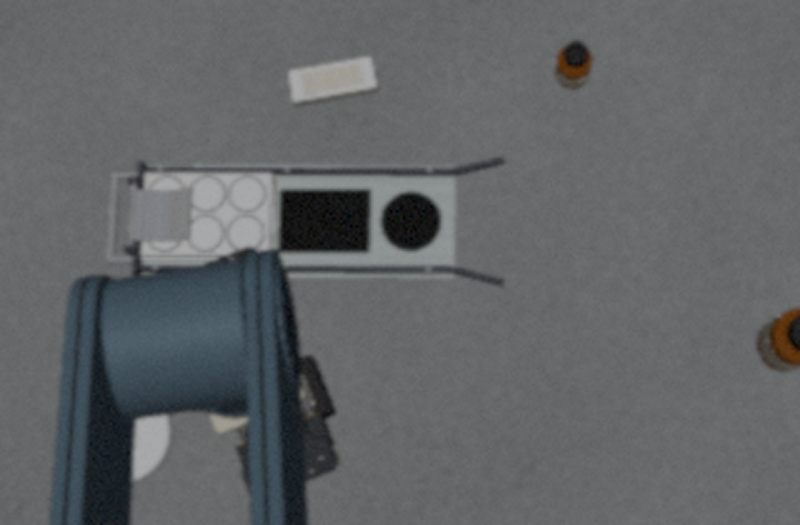

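View pics/side2z.png

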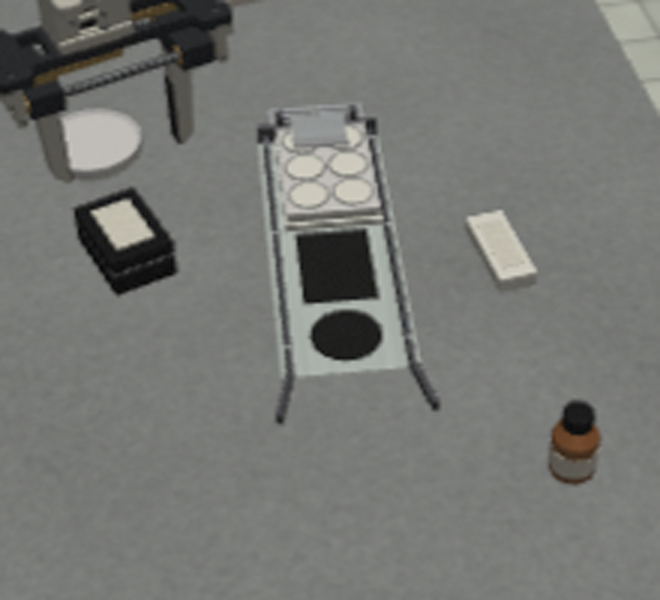

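Top and side views show the plate under the clip and square. Its rear edge clears the pad edge by about 4 mm, as it should when home. Now to the slide box.

apply_moves --pt "-0.3 -0.4 1 0 -0.015 -0.01 1" --pt "-0.3 -0.4 1.5 0 0 -0.004 1" --pt "-0.2 -0.3 1.5 0 0 0 1" --pt "0 0 1 0 0 0 1" --pt "0 0 0 0 0 0 1"

```text
time: 12.05
position: [0.4437, 0.151, 0.0623]
orientation: [0.0, 0.988, 0.155, 0.002]
wrist_force: [-0.1, -0.2, 0.7]
opening: 1.002
```

```bash
python3 go.py w 437 151.3 15 18 5
```

```text
t12.05 pos [443.7 151.   62.3] carrier [ 16.4 171.1] yaw 17.8 tilt [0.004 0.   ] F [-0.1 -0.2  0.7] open 1.002 j6 -0.22
total mm [ -6.7   0.3 -47.3] dyaw 0.2
-0.126 -0.046 0.947 -0.001
-0.126 -0.046 0.947 -0.001
-0.126 -0.047 0.947 -0.001
```

apply_moves --pt "-0.4 -0.1 0.5 0 -0.004 0 1" --pt "-0.3 -0.1 0.8 0 0 0 1" --pt "0 0 1.2 0 0 0 1" --pt "0 0 1.2 0 0 0 1" --pt "0 0 0.9 0 0 0 1" --pt "0 0 0.1 0 0 0 1"

```text
time: 12.55
position: [0.4395, 0.1495, 0.0115]
orientation: [0.001, 0.988, 0.153, 0.001]
wrist_force: [-1.3, 0.3, 0.6]
opening: 0.998
```

```bash
python3 go.py w 437 151.3 15 18 5
```

```text
t12.55 pos [439.5 149.5  11.5] carrier [ 14.5 175.1] yaw 17.6 tilt [ 0.001 -0.001] F [-1.3  0.3  0.6] open 0.998 j6 -0.22
total mm [-2.5  1.8  3.5] dyaw 0.4
-0.037 -0.049 -0.07 -0.001
-0.037 -0.049 -0.07 -0.001
-0.037 -0.049 -0.07 -0.001
```

apply_moves --pt "-0.2 -0.2 -0.4 0 0 -0.006 1" --pt "0 0 0 0 0 0 0.4" --pt "0 0 0 0 0 0 0" --pt "0 0 0 0 0 0 -0.4" --pt "0 0 0 0 0 0 -1" --pt "0 0 0 0 0 0 -1" --pt "0 0 0 0 0 0 -1"

```text
time: 13.13
position: [0.4385, 0.1509, 0.0177]
orientation: [0.001, 0.988, 0.156, 0.002]
wrist_force: [0.2, -0.5, -1.9]
opening: 0.622
```

```bash
python3 go.py
```

```text
t13.13 pos [438.5 150.9  17.7] carrier [ 15.7 176.3] yaw 17.9 tilt [ 0.005 -0.001] F [ 0.2 -0.5 -1.9] open 0.622 j6 -0.22
```

apply_moves --pt "0 0 -1.5 0 -0.004 0 -1" --pt "0 0 -2 0 0 0 -1" --pt "0 0 -2 0 0 0 -1" --pt "0 0 -0.8 0 0 0 -1"

```text
time: 13.47
position: [0.4352, 0.1506, 0.0801]
orientation: [0.001, 0.988, 0.156, -0.004]
wrist_force: [1.2, -0.1, -1.3]
opening: 0.623
```

```bash
python3 go.py c -18 0 70 -5 8
```

```text
t13.47 pos [435.2 150.6  80.1] carrier [ 15.2 179.5] yaw 17.9 tilt [-0.007 -0.003] F [ 1.2 -0.1 -1.3] open 0.623 j6 -0.22
total mm [175.9 -48.8 -10.1] dyaw -22.9
1.905 1.256 0.126 0.05
2.117 0.853 0.126 0.05
2.221 0.527 0.126 0.05
```

apply_moves --pt "1.9 1.2 0 0 0.006 0.05 -1" --pt "2.0 1.2 0 0 0 0.05 -1" --pt "2.0 1.1 0 0 0 0.05 -1" --pt "2.1 1.0 0.1 0 0 0.05 -1" --pt "2.1 0.8 0.1 0 0 0.05 -1" --pt "2.1 0.7 0.1 0 0 0.05 -1" --pt "2.0 0.5 0.1 0 0 0.05 -1" --pt "1.2 0.3 0.1 0 0 0.03 -1"

```text
time: 14.13
position: [0.6006, 0.1047, 0.0733]
orientation: [0.001, 0.999, -0.041, -0.002]
wrist_force: [-0.4, -0.5, -2.9]
opening: 0.617
```

```bash
python3 go.py c -18 0 45 -5 4
```

```text
t14.13 pos [600.6 104.7  73.3] carrier [-16.1  10.7] yaw -4.7 tilt [-0.003 -0.001] F [-0.4 -0.5 -2.9] open 0.617 j6 0.07
total mm [ 10.5  -2.8 -28.3] dyaw -0.3
0.268 0.049 0.708 0.001
0.268 0.049 0.708 0.001
0.268 0.048 0.708 0.001
```

apply_moves --pt "0.6 0.1 0.5 0 0.003 0.005 -1" --pt "0.3 0.1 0.8 0 0 0 -1" --pt "0 0 1 0 0 0 -1" --pt "0 0 0.5 0 0 0 -1" --pt "0 0 0 0 0 0 -1"

```text
time: 14.55
position: [0.6087, 0.101, 0.0388]
orientation: [0.001, 0.999, -0.043, -0.002]
wrist_force: [-0.6, -0.6, -2.1]
opening: 0.622
```

```bash
python3 - <<'E'
from meas import *
p,d=snap("side","side3"); cv2.imwrite("pics/side3z.png",cv2.resize(p[130:270,200:360],None,fx=4,fy=4,interpolation=2))
p,d=snap("top","top3"); cv2.imwrite("pics/top3z.png",cv2.resize(p[160:260,130:310],None,fx=4,fy=4,interpolation=2))
E
python3 go.py c -18 0 19 -5 4
```

```text
t14.65 pos [609.2 101.1  39.9] carrier [-18.9   1.9] yaw -5.0 tilt [-0.004 -0.001] F [ 0.1  0.7 -1.4] open 0.621 j6 0.07
total mm [  2.    0.8 -20.9] dyaw -0.0
0.048 -0.023 0.522 0.0
0.048 -0.023 0.522 0.0
0.048 -0.023 0.522 0.0
```

View pics/side3z.png

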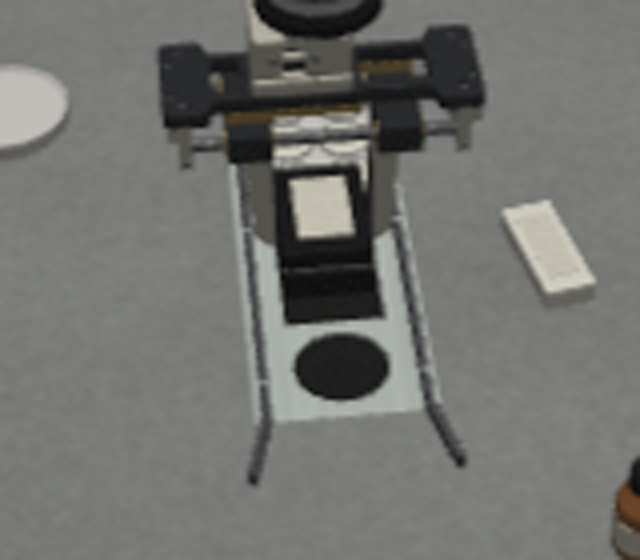

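View pics/top3z.png

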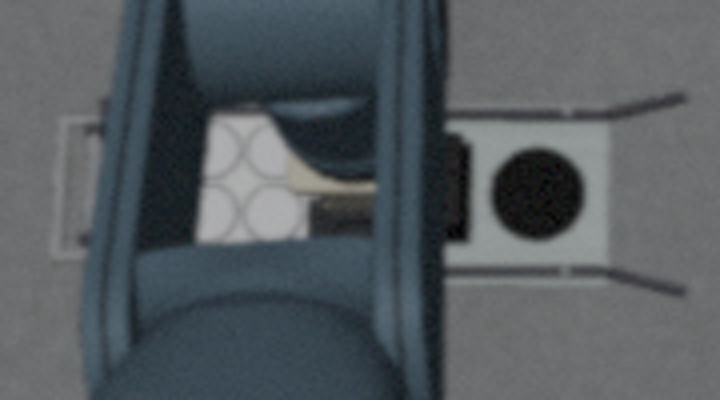

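```bash
python3 - <<'E'
from meas import *
import go
p=cv2.imread("pics/side3.png").astype(int)
m=(p.min(2)>120); m2=np.zeros_like(m); m2[168:195,268:294]=m[168:195,268:294]
for mm,s,c in comps(m2,50):
    r=rect("side",mm,.0602); d=r[:2]/1000-go.O; print(s,r,'carrier',d@go.u*1000,d@go.v*1000)
E
```

```text
[268 168  24   7  81] [613.8 138.7  59.   24.  -12. ] carrier 18.92395111095639 0.5514293700299382
[273 174  15  15 196] [607.9  99.8  54.9  33.8  85.1] carrier -20.342241527023674 3.038619695887242
```

The label measures (-19, +3) mm in the carrier frame after bias correction, with an angle of 85.1°. I'll shift by about 2–3 mm and lower.

apply_moves --pt "0.25 -0.2 0.3 0 0.004 0 -1" --pt "0 0 0.5 0 0 0 -1" --pt "0 0 0.5 0 0 0 -1" --pt "0 0 0.4 0 0 0 -1"

```text
time: 14.98
position: [0.6127, 0.104, 0.0241]
orientation: [0.001, 0.999, -0.043, 0.002]
wrist_force: [-0.7, -1.0, -2.7]
opening: 0.622
```

```bash
python3 go.py c -17 -1 18 -5 3
```

```text
t14.98 pos [612.7 104.   24.1] carrier [-15.7  -1.4] yaw -4.9 tilt [ 0.005 -0.002] F [-0.7 -1.  -2.7] open 0.622 j6 0.08
total mm [-0.5 -1.2 -6.1] dyaw -0.1
-0.013 0.042 0.205 0.001
-0.013 0.042 0.205 0.001
-0.013 0.042 0.205 0.001
```

apply_moves --pt "0 0.1 0.2 0 -0.003 0 -1" --pt "0 0 0.2 0 0 0 -1" --pt "0 0 0.15 0 0 0 -1" --pt "0 0 0.05 0 0 0 -1"

```text
time: 15.32
position: [0.6121, 0.1031, 0.0177]
orientation: [0.001, 0.999, -0.042, 0.0]
wrist_force: [-4.0, -0.2, 7.5]
opening: 0.626
```

```bash
python3 go.py c -17 -1 18 -5 3
```

```text
t15.32 pos [612.1 103.1  17.7] carrier [-16.6  -0.9] yaw -4.9 tilt [ 0.001 -0.001] F [-4.  -0.2  7.5] open 0.626 j6 0.07
total mm [ 0.1 -0.4  0.3] dyaw -0.1
0.003 0.012 -0.011 0.001
0.003 0.012 -0.011 0.001
0.003 0.012 -0.011 0.001
```

Contact with the lane floor, at 7.5 N upward. Release and lift.

apply_moves --pt "0 0 0 0 0 0 -0.2" --pt "0 0 0 0 0 0 0.45" --pt "0 0 0 0 0 0 0.6" --pt "0 0 -0.5 0 0 0 0.6" --pt "0 0 -1 0 0 0 0.7" --pt "0 0 -2 0 0 0 0.8" --pt "0 0 -4 0 0 0 1" --pt "0 0 -4 0 0 0 1"

```text
time: 15.98
position: [0.6071, 0.1029, 0.1301]
orientation: [0.001, 0.999, -0.043, -0.007]
wrist_force: [0.3, -0.3, 0.6]
opening: 0.98
```

```bash
python3 go.py w 452 -328 170 -5 16
```

```text
t15.98 pos [607.1 102.9 130.1] carrier [-17.4   4.1] yaw -4.9 tilt [-0.015 -0.001] F [ 0.3 -0.3  0.6] open 0.980 j6 0.07
total mm [-155.1 -430.9   39.9] dyaw -0.1
-0.736 2.766 -0.25 0.0
-0.734 2.766 -0.25 0.0
-0.732 2.767 -0.25 0.0
```

apply_moves --pt "-0.7 3 -0.4 0 0.015 0 1" --pt "-0.7 3.5 -0.3 0 0 0 1" --pt "-0.8 3.5 0 0 0 0 1" --pt "-0.8 3.5 0 0 0 0 1" --pt "-0.8 3.5 0 0 0 0 1" --pt "-0.8 3.5 0 0 0 0 1" --pt "-0.8 3 0 0 0 0 1" --pt "-0.8 2 0 0 0 0 1"

```text
time: 16.65
position: [0.5325, -0.1516, 0.1598]
orientation: [0.003, 0.999, -0.037, 0.019]
wrist_force: [0.1, 0.3, -0.4]
opening: 1.0
```

```bash
python3 - <<'E'
from meas import *
p,d=snap("side","side4"); cv2.imwrite("pics/side4z.png",cv2.resize(p[130:380,190:390],None,fx=2.4,fy=2.4,interpolation=2))
p,d=snap("top","top4"); cv2.imwrite("pics/top4z.png",cv2.resize(p[120:330,130:450],None,fx=2.5,fy=2.5,interpolation=2))
E
python3 go.py w 452 -328 170 -5 4
```

```text
t16.75 pos [ 532.1 -152.1  159.7] carrier [-277.9   56.6] yaw -4.4 tilt [ 0.037 -0.008] F [0.2 0.4 0.4] open 0.998 j6 -0.41
total mm [ -80.1 -175.9   10.3] dyaw -0.6
-1.658 4.538 -0.257 0.003
-1.635 4.546 -0.257 0.003
-1.623 4.551 -0.257 0.003
```

View pics/side4z.png

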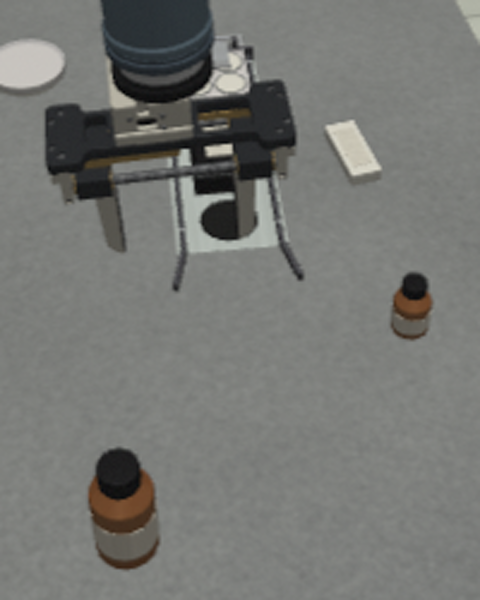

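View pics/top4z.png

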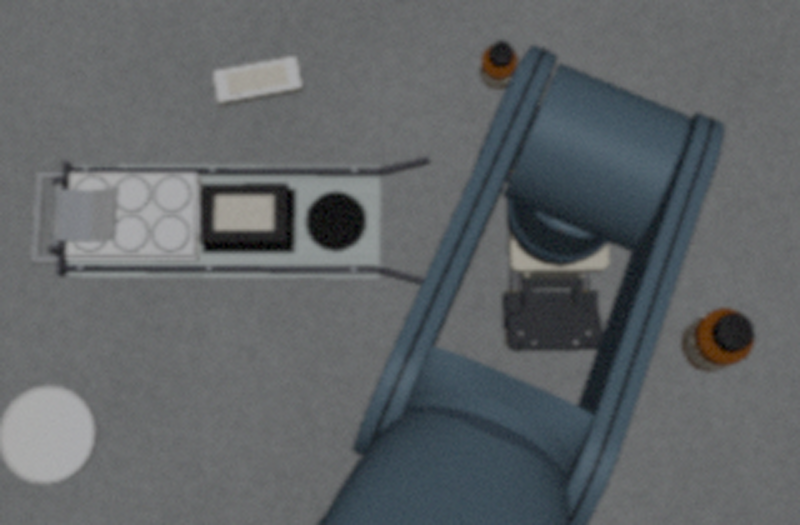

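```bash
python3 - <<'E'
from meas import *
import go
p=cv2.imread("pics/top4.png").astype(int)
m=(p.min(2)>115); m2=np.zeros_like(m); m2[196:216,213:243]=m[196:216,213:243]
for mm,s,c in comps(m2,50):
    r=rect("top",mm,.038); d=r[:2]/1000-go.O; print('label',s,r,'carrier',d@go.u*1000,d@go.v*1000)
# plate rear edge
m=(p.min(2)>125); m2=np.zeros_like(m); m2[185:232,176:214]=m[185:232,176:214]
for mm,s,c in comps(m2,100):
    r=rect("top",mm,.02); print('plate',s,r); e=ray("top",[[s[0]+s[2]-.5,208]],.02)[0,:2]-go.O; print('rear edge',e@go.u*1000)
# bottle: body at base/dark cap
b=p.copy(); 
m=((b[:,:,2]-b[:,:,0]>25)|(b.max(2)<48)); m[:235]=0;m[275:]=0;m[:,:398]=0;m[:,440:]=0
for mm,s,c in comps(m,50): print('bottle top',s,rect("top",mm,.074),rect("top",mm,.108))
q=cv2.imread("pics/side4.png").astype(int)
m=((q[:,:,2]-q[:,:,0]>25)|(q.max(2)<60)); m[:300]=0;m[:,:215]=0;m[:,265:]=0
for mm,s,c in comps(m,30):
    print('side',s,c, rect("side",mm,0))
for r in range(340,368,3): print(r, q[r,220:264].min(1) if 0 else q[r,222:262,2])
E
```

```text
label [216 198  23  14 321] [612.1 105.1  53.2  31.7  85. ] carrier -14.696355507597263 -0.683472599535483
plate [ 176  189   38   37 1263] [617.1 186.   92.9  89.1  85. ]
rear edge 19.90983376866475
bottle top [408 243  23  23 413] [ 451.6 -325.7   50.6   49.8   -7.5] [ 448.4 -317.    49.2   48.4   -7.5]
side [227 317  27  36 752] [239.9587766  335.34973404] [ 452.6 -280.9   82.7   52.6   81.4]
side [232 355  24  12  67] [244.3880597  363.11940299] [ 453.1 -345.    45.8   17.7    5.1]
340 [126 125 127 125 113  93 101 108 109 110 109 110 111 112 112 114 118 119
 120 119 118 116 114 113 113 113 113 113 111 104  85  69  93 125 127 127
 126 125 126 127]
343 [131 127 123 125 132 121  65  70  86 105 111 110 111 113 114 116 118 119
 121 119 117 116 115 113 114 111 102  89  71  69  69  80  96 108 127 130
 131 131 130 132]
346 [127 127 124 126 127 117  87  65  66  67  66  69  72  81  87  92  97 100
 100  93  86  79  76  73  68  68  69  69  69  69  91 112 103 108 125 131
 128 126 127 129]
349 [131 129 129 130 131 125 109  94  96  90  66  65  65  65  67  67  66  66
  67  67  67  67  67  67  68
[... 370 characters left out ...]
77 101 129
 127 126 127 130]
358 [132 130 131 130 129 128 130 117  88  87  96  96  95  95  95  95  94  95
  95  96  96  95  98 100 101 100 100  99  99 100  95  79  71 102 129 129
 127 128 130 130]
361 [132 132 131 130 129 130 129 127 116  83  62  68  81  91  97  96  95  95
  96  95  97  95  97  99 101 100  95  81  70  67  64  75 104 124 128 129
 128 128 130 132]
364 [128 126 126 124 123 122 125 129 129 127 123 108  80  61  62  60  62  63
  66  66  65  64  65  65  62  62  63  65  76 105 125 128 129 132 131 127
 126 128 129 129]
367 [128 127 126 127 128 127 127 127 126 127 128 127 125 126 128 125 120 118
 112 104 100 100 116 118 120 124 126 126 128 128 128 129 130 130 130 128
 128 125 127 129]
```

```bash
python3 - <<'E'
from meas import *
import go
P=ray("side",[[242.5,367.3]],0)[0]; print('base near',P*1000)
d=P[:2]-env.calibration("side")["eye"][:2]; d/=np.linalg.norm(d); print('centre',(P[:2]+.026*d)*1000)
p=cv2.imread("pics/top4.png").astype(int)
print(p[200:205,202:218].min(2)); 
for c in (208.5,209.5,210.5):
    e=ray("top",[[c,203]],.02)[0,:2]-go.O; print(c,e@go.u*1000)
b=cv2.imread("pics/top4.png").astype(int)
print(b[252,400:438].max(1))
for c in (430.5,431.5,432.5): print(c, ray("top",[[c,252]],.108)*1000)
E
```

```text
base near [ 447.5792678 -355.7367792    0.       ]
centre [ 447.97486595 -329.73978895]
[[167 165 150 146 157 159 147 123  76  32  34  34  44  80 126 145]
 [165 153 144 149 161 159 148 125  73  36  31  35  46  83 121 146]
 [155 147 150 161 166 156 147 130  79  37  40  29  48  81 124 144]
 [147 152 163 166 165 157 146 130  83  40  31  32  47  89 124 145]
 [155 165 167 170 167 158 149 132  84  42  38  33  52  95 126 146]]
208.5 32.40947197457873
209.5 29.983439327650693
210.5 27.557462001779374
[103 105  97  90  77  71  72  73  61  75  90  96  96  92  75  35  12  27
  34  36  35  37  36  37  34  32  27  34  27  30  45  80 103 107 106 107
 109 108]
430.5 [[ 450.51001052 -342.82039653  108.        ]]
431.5 [[ 450.32054225 -345.01331771  108.        ]]
432.5 [[ 450.1310782  -347.20618995  108.        ]]
```

The box is within about 2 mm of its pad centre and square. The plate's rear edge is consistent with home. The bottle is at about (450.5, -328) mm.

apply_moves --pt "-1.2 2.9 0 0.008 -0.037 0 1" --pt "-1.2 2.9 0 0 0 0 1" --pt "-1.2 2.9 0 0 0 0 1" --pt "-1.2 2.9 0 0 0 0 1" --pt "-1 2.5 0 0 0 0 1" --pt "-0.4 1 0 0 0 0 1" --pt "0 0 0 0 0 0 1"

```text
time: 17.33
position: [0.4599, -0.2991, 0.1646]
orientation: [-0.001, 0.999, -0.037, 0.003]
wrist_force: [-0.1, -0.2, 0.7]
opening: 0.999
```

```bash
python3 go.py w 450.5 -328 140 -5 4
```

```text
t17.33 pos [ 459.9 -299.1  164.6] carrier [-430.7  115.7] yaw -4.2 tilt [0.007 0.002] F [-0.1 -0.2  0.7] open 0.999 j6 -0.71
total mm [ -9.4 -28.9 -24.6] dyaw -0.8
-0.182 0.737 0.615 0.003
-0.177 0.738 0.615 0.003
-0.175 0.739 0.615 0.003
```

apply_moves --pt "-0.2 0.8 0.4 0 -0.007 0.006 1" --pt "-0.2 0.8 0.5 0 0 0.004 1" --pt "-0.2 0.7 0.5 0 0 0 1" --pt "-0.1 0.4 0.5 0 0 0 1" --pt "0 0 0 0 0 0 1"

```text
time: 17.75
position: [0.4532, -0.3231, 0.1445]
orientation: [-0.002, 0.999, -0.04, 0.0]
wrist_force: [0.1, 0.5, 0.2]
opening: 0.999
```

```bash
python3 go.py w 450.5 -328 35 -5 6
```

```text
t17.75 pos [ 453.2 -323.1  144.5] carrier [-455.1  120.3] yaw -4.6 tilt [0.001 0.004] F [0.1 0.5 0.2] open 0.999 j6 -0.74
total mm [  -2.7   -4.9 -109.5] dyaw -0.4
-0.038 0.086 1.825 0.001
-0.038 0.086 1.825 0.001
-0.038 0.086 1.825 0.001
```

apply_moves --pt "-0.2 0.5 1.2 0 0 0.006 1" --pt "0 0 1.8 0 0 0 1" --pt "0 0 2 0 0 0 1" --pt "0 0 2 0 0 0 1" --pt "0 0 2 0 0 0 1" --pt "0 0 1.2 0 0 0 1" --pt "0 0 0.2 0 0 0 1"

```text
time: 18.33
position: [0.4535, -0.3247, 0.0361]
orientation: [-0.002, 0.999, -0.041, 0.001]
wrist_force: [-0.6, -0.7, 0.5]
opening: 1.002
```

```bash
python3 go.py w 450.5 -328 35 -5 6
```

```text
t18.33 pos [ 453.5 -324.7   36.1] carrier [-456.7  119.9] yaw -4.8 tilt [0.003 0.005] F [-0.6 -0.7  0.5] open 1.002 j6 -0.75
total mm [-3.  -3.3 -1.1] dyaw -0.2
-0.045 0.059 0.018 0.001
-0.045 0.059 0.018 0.001
-0.045 0.059 0.018 0.001
```

apply_moves --pt "-0.3 0.3 0 0.005 -0.003 0 0.5" --pt "0 0 0 0 0 0 0.2" --pt "0 0 0 0 0 0 -0.2" --pt "0 0 0 0 0 0 -0.6" --pt "0 0 0 0 0 0 -1" --pt "0 0 0 0 0 0 -1" --pt "0 0 0 0 0 0 -1"

```text
time: 18.92
position: [0.4519, -0.3281, 0.0389]
orientation: [-0.004, 0.999, -0.041, 0.001]
wrist_force: [0.5, -0.4, -2.2]
opening: 0.554
```

```bash
python3 go.py
```

```text
t18.92 pos [ 451.9 -328.1   38.9] carrier [-460.2  121.2] yaw -4.7 tilt [0.003 0.008] F [ 0.5 -0.4 -2.2] open 0.554 j6 -0.76
```

apply_moves --pt "0 0 -0.6 0 0 0 -1" --pt "0 0 -1.2 0 0 0 -1" --pt "0 0 -1.5 0 0 0 -1" --pt "0 0 -1.5 0 0 0 -1" --pt "0 0 -0.5 0 0 0 -1"

```text
time: 19.33
position: [0.4499, -0.3265, 0.0928]
orientation: [-0.006, 0.999, -0.041, -0.001]
wrist_force: [-0.7, -0.3, -1.6]
opening: 0.552
```

```bash
python3 go.py c -102 0 90 -5 16
```

```text
t19.33 pos [ 449.9 -326.5   92.8] carrier [-458.8  123.3] yaw -4.7 tilt [-0.001  0.013] F [-0.7 -0.3 -1.6] open 0.552 j6 -0.76
total mm [154.  344.7  -2.8] dyaw -0.3
0.783 -2.226 0.018 0.0
0.777 -2.228 0.018 0.0
0.772 -2.23 0.018 0.0
```

apply_moves --pt "0.4 -1.2 0 0.005 0 0 -1" --pt "0.7 -2 0 0 0 0 -1" --pt "0.8 -2.3 0 0 0 0 -1" --pt "0.8 -2.3 0 0 0 0 -1" --pt "0.8 -2.3 0 0 0 0 -1" --pt "0.8 -2.3 0 0 0 0 -1" --pt "0.8 -2.3 0 0 0 0 -1" --pt "0.8 -2.2 0 0 0 0 -1"

```text
time: 20.0
position: [0.5233, -0.1551, 0.0931]
orientation: [-0.01, 0.999, -0.045, -0.002]
wrist_force: [0.5, 0.0, -2.1]
opening: 0.549
```

```bash
python3 go.py c -102 0 80 -5 7
```

```text
t20.00 pos [ 523.3 -155.1   93.1] carrier [-281.6   65.1] yaw -5.2 tilt [-0.003  0.021] F [ 0.5  0.  -2.1] open 0.549 j6 -0.42
total mm [ 80.5 173.2 -13.1] dyaw 0.2
0.921 -2.569 0.188 -0.001
0.925 -2.568 0.188 -0.001
0.929 -2.566 0.188 -0.001
```

apply_moves --pt "0.9 -2.5 0 -0.014 0 0 -1" --pt "0.9 -2.5 0 0 0 0 -1" --pt "0.9 -2.5 0 0 0 0 -1" --pt "0.9 -2.5 0 0 0 0 -1" --pt "0.9 -2.3 0.1 0 0 0 -1" --pt "0.9 -1.6 0.2 0 0 0 -1" --pt "0.7 -0.8 0.2 0 0 0 -1" --pt "0 0 0 0 0 0 -1"

```text
time: 20.67
position: [0.5956, 0.0073, 0.0822]
orientation: [-0.007, 0.999, -0.043, -0.008]
wrist_force: [-0.1, -0.4, -1.7]
opening: 0.55
```

```bash
python3 go.py c -102 0 60 -5 5
```

```text
t20.67 pos [595.6   7.3  82.2] carrier [-113.5    7.2] yaw -4.9 tilt [-0.016  0.015] F [-0.1 -0.4 -1.7] open 0.550 j6 -0.10
total mm [  8.2  10.8 -22.2] dyaw -0.1
0.145 -0.23 0.444 0.0
0.145 -0.23 0.444 0.0
0.145 -0.23 0.444 0.0
```

apply_moves --pt "0.3 -0.5 0.3 -0.007 0.018 0 -1" --pt "0.3 -0.5 0.6 0 0 0 -1" --pt "0.1 -0.15 0.7 0 0 0 -1" --pt "0 0 0.5 0 0 0 -1" --pt "0 0 0 0 0 0 -1"

```text
time: 21.08
position: [0.6011, 0.0178, 0.0572]
orientation: [-0.003, 0.999, -0.042, -0.002]
wrist_force: [0.1, -0.0, -2.6]
opening: 0.551
```

```bash
python3 - <<'E'
from meas import *
p,d=snap("side","side5"); cv2.imwrite("pics/side5z.png",cv2.resize(p[130:270,200:360],None,fx=4,fy=4,interpolation=2))
p,d=snap("top","top5"); cv2.imwrite("pics/top5z.png",cv2.resize(p[160:260,130:310],None,fx=4,fy=4,interpolation=2))
E
python3 go.py c -102 0 39 -5 4
```

```text
t21.18 pos [601.7  17.6  58.2] carrier [-102.8    2.1] yaw -4.9 tilt [-0.003  0.006] F [ 0.9 -0.2 -1.1] open 0.551 j6 -0.08
total mm [  2.1   0.6 -19.2] dyaw -0.1
0.052 -0.02 0.48 0.001
0.052 -0.02 0.48 0.001
0.052 -0.02 0.48 0.001
```

View pics/side5z.png

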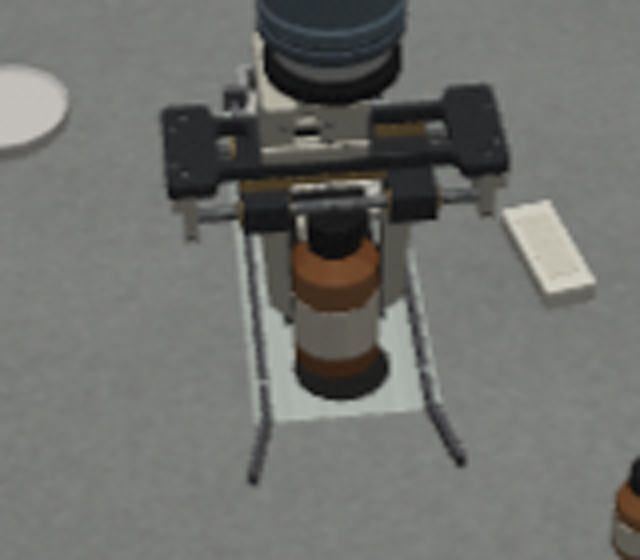

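View pics/top5z.png

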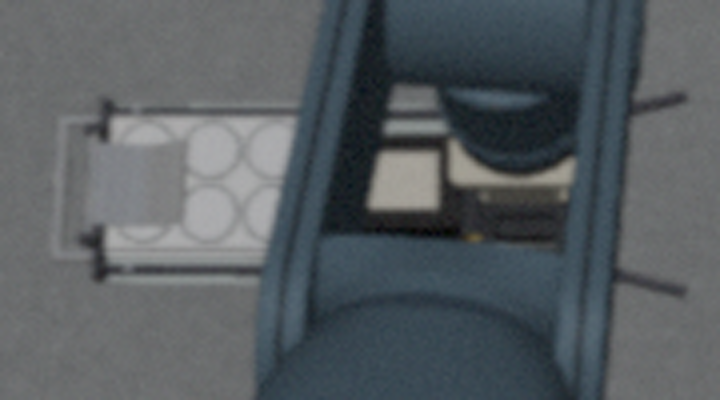

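```bash
python3 - <<'E'
from meas import *
import go
q=cv2.imread("pics/side5.png").astype(int)
m=(q[:,:,2]-q[:,:,0]>18); m[:185]=0;m[235:]=0;m[:,:265]=0;m[:,305:]=0
for mm,s,c in comps(m,15): print(s,c)
print(np.c_[np.arange(214,232),q[214:232,284]])
for r in (222,223,224,225,226):
    P=ray("side",[[284.5,r]],.0193)[0]; d=P[:2]-env.calibration("side")["eye"][:2]; d/=np.linalg.norm(d); c=P[:2]+.026*d; e=c-go.O; print(r,c*1000,e@go.u*1000,e@go.v*1000)
E
```

```text
[273 189  22  20 322] [283.49689441 199.1242236 ]
[274 216  21   8  86] [283.76744186 220.27906977]
[[214  83  91  94]
 [215  84  91  95]
 [216  83  91  94]
 [217  83  90  94]
 [218  84  91  94]
 [219  70  80  86]
 [220  38  48  63]
 [221  21  35  55]
 [222  21  35  55]
 [223  22  35  55]
 [224  25  31  40]
 [225  29  31  31]
 [226  28  29  29]
 [227  30  29  30]
 [228  30  31  30]
 [229  30  30  29]
 [230 125 129 125]
 [231 166 172 166]]
222 [603.18840065  21.75017016] -98.50571113690053 0.929799095563509
223 [602.53601771  18.41662963] -101.88342546526525 1.2891623181827805
224 [601.88614249  15.09595653] -105.24810275777978 1.647148839612571
225 [601.23876043  11.78807653] -108.59981833884434 2.003766672604091
226 [600.59385711   8.49291586] -111.93864695364556 2.3590237687365807
```

The side view shows the bottle base about 2 mm short of the pad centre along the lane and 1.5–2 mm to the robot's side. I'll nudge it and lower.

apply_moves --pt "0.2 -0.15 0.3 0 0.004 0 -1" --pt "0 0 0.4 0 0 0 -1" --pt "0 0 0.4 0 0 0 -1" --pt "0 0 0.3 0 0 0 -1"

```text
time: 21.52
position: [0.6052, 0.0172, 0.0446]
orientation: [-0.002, 0.999, -0.044, 0.002]
wrist_force: [0.6, -0.5, -2.2]
opening: 0.553
```

```bash
python3 go.py c -101 0 39 -5 4
```

```text
t21.52 pos [605.2  17.2  44.6] carrier [-102.9   -1.4] yaw -5.0 tilt [0.005 0.005] F [ 0.6 -0.5 -2.2] open 0.553 j6 -0.07
total mm [-1.3  2.  -5.6] dyaw 0.0
-0.036 -0.047 0.14 -0.0
-0.036 -0.047 0.14 -0.0
-0.036 -0.047 0.14 -0.0
```

apply_moves --pt "-0.1 -0.2 0.2 0 -0.002 0 -1" --pt "0 0 0.2 0 0 0 -1" --pt "0 0 0.15 0 0 0 -1" --pt "0 0 0.1 0 0 0 -1"

```text
time: 21.85
position: [0.6041, 0.0191, 0.0387]
orientation: [-0.002, 0.999, -0.044, 0.001]
wrist_force: [-3.7, -1.0, 10.7]
opening: 0.551
```

```bash
python3 go.py c -101 0 39 -5 4
```

```text
t21.85 pos [604.1  19.1  38.7] carrier [-101.1   -0.2] yaw -5.0 tilt [0.002 0.004] F [-3.7 -1.  10.7] open 0.551 j6 -0.07
total mm [-0.2  0.1  0.3] dyaw 0.0
-0.005 -0.001 -0.006 -0.0
-0.005 -0.001 -0.006 -0.0
-0.005 -0.001 -0.006 -0.0
```

apply_moves --pt "0 0 0 0 0 0 -0.2" --pt "0 0 0 0 0 0 0.4" --pt "0 0 0 0 0 0 0.8" --pt "0 0 -0.5 0 0 0 1" --pt "0 0 -1.5 0 0 0 1" --pt "0 0 -2.5 0 0 0 1" --pt "0 0 -3 0 0 0 1" --pt "0 0 -3 0 0 0 1"

```text
time: 22.52
position: [0.6002, 0.0195, 0.142]
orientation: [-0.003, 0.999, -0.043, -0.005]
wrist_force: [1.1, -0.5, 1.0]
opening: 0.984
```

apply_moves --pt "0 0 -2 0 0 0 1" --pt "-1.5 2 -1 0 0 0 1" --pt "-3 3 0 0 0 0 1" --pt "-3 3.5 0 0 0 0 1" --pt "-3 3.5 0 0 0 0 1" --pt "-3 3.5 0 0 0 0 1" --pt "-2 2 0 0 0 0 1" --pt "0 0 0 0 0 0 1"

```text
time: 23.18
position: [0.4412, -0.1386, 0.1847]
orientation: [0.0, 0.999, -0.039, 0.008]
wrist_force: [1.2, 1.0, -0.5]
opening: 0.999
```

```bash
python3 - <<'E'
from meas import *
p,d=snap("side","side6"); cv2.imwrite("pics/side6z.png",cv2.resize(p[130:330,180:400],None,fx=3,fy=3,interpolation=2))
p,d=snap("top","top6"); cv2.imwrite("pics/top6z.png",cv2.resize(p[120:330,130:450],None,fx=2.5,fy=2.5,interpolation=2))
E
python3 go.py
```

```text
t23.28 pos [ 444.2 -136.9  185.1] carrier [-270.4  145.5] yaw -4.5 tilt [ 0.019 -0.001] F [ 0.5  0.  -0.1] open 0.999 j6 -0.47
```

View pics/side6z.png

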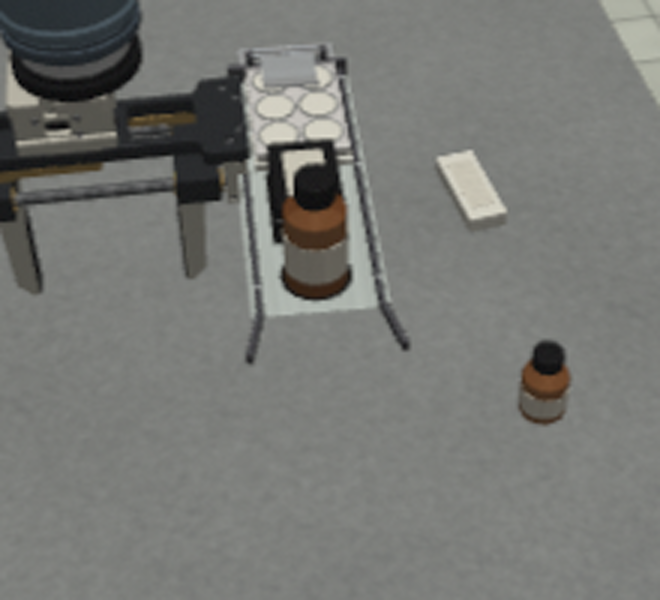

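View pics/top6z.png

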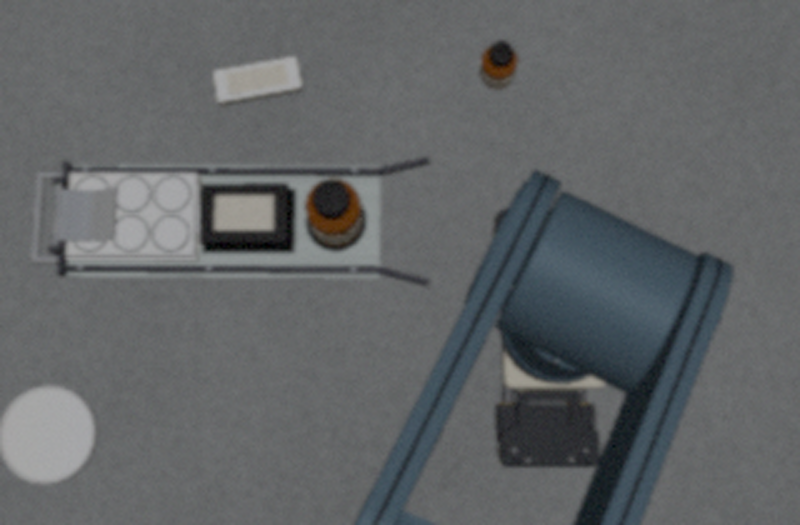

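The bottle stands on the pad, with its base at zoom (316,290) in the side view. The box and plate are unchanged and the bystanders are in place. Final numbers next.

```bash
python3 - <<'E'
from meas import *
import go
def car(P): e=np.array(P)-go.O; return np.round([e@go.u*1000,e@go.v*1000],1)
print('pad ref top',car([.604,.019]),'side',car([.6035,.0171]))
p=cv2.imread("pics/top6.png").astype(int)
m=np.zeros(p.shape[:2],bool); m[188:208,252:277]=(p.max(2)<48)[188:208,252:277]
for mm,s,c in comps(m,60): r=rect("top",mm,.108); print('cap',s,r,car(r[:2]/1000))
m=np.zeros(p.shape[:2],bool); m[186:212,248:282]=((p[:,:,2]-p[:,:,0]>25)|(p.max(2)<48))[186:212,248:282]
for mm,s,c in comps(m,60): r=rect("top",mm,.074); print('shoulder',s,r,car(r[:2]/1000))
q=cv2.imread("pics/side6.png").astype(int)
print(np.c_[np.arange(220,236),q[220:236,285]].tolist())
for r in (227,228,229):
    P=ray("side",[[285.3,r]],0)[0]; d=P[:2]-env.calibration("side")["eye"][:2]; d/=np.linalg.norm(d); print(r,car(P[:2]+.026*d))
m=np.zeros(p.shape[:2],bool); m[196:216,213:243]=(p.min(2)>115)[196:216,213:243]
for mm,s,c in comps(m,60): r=rect("top",mm,.038); print('label',r,car(r[:2]/1000))
a=cv2.imread("pics/top0.png").astype(int); print('bystander diff', [abs(a[y0:y1,x0:x1]-p[y0:y1,x0:x1]).mean().round(1) for y0,y1,x0,x1 in((140,165,210,255),(130,160,320,340),(270,320,128,170),(100,120,200,300))])
E
```

```text
pad ref top [-1.012e+02 -1.000e-01] side [-103.1    0.2]
cap [256 193  13  15 157] [599.9  18.5  32.4  27.1  -4.5] [-102.     3.9]
shoulder [253 193  21  19 345] [602.7  17.8  46.6  42.7  85. ] [-102.5    1.1]
[[220, 84, 92, 95], [221, 86, 93, 97], [222, 84, 91, 94], [223, 85, 92, 96], [224, 71, 81, 86], [225, 36, 46, 62], [226, 21, 34, 56], [227, 23, 36, 57], [228, 23, 37, 57], [229, 29, 32, 37], [230, 127, 132, 127], [231, 170, 177, 170], [232, 176, 183, 176], [233, 175, 182, 175], [234, 139, 144, 140], [235, 127, 131, 129]]
227 [-96.5  -1. ]
228 [-99.9  -0.7]
229 [-103.3   -0.3]
label [612.1 105.1  53.2  31.7  85. ] [-14.7  -0.7]
bystander diff [np.float64(4.8), np.float64(4.4), np.float64(5.1), np.float64(4.3)]
```

```bash
python3 -c "
from plant import env
print(env.sign_off())"
```

```text
the job is handed in; nothing more can be done
None
```

I loaded the carrier in the required order and handed the job in at about 23 s of the 72 s allowed; `sign_off` reports no verdict.

- **Plate:** I nudged it sideways into line with the lane, then pushed it in from behind with two fingers. It passed the clip at about 10 N. At the stop the push force rose to 12.6 N with no further movement. I only read the force between moves, but no reading on the plate went above that. In the top view its rear edge fits the fully home position to within 1–2 mm, so the home position rests mainly on the hard stop I felt.
- **Slide box:** the last check puts it about 1–2 mm from the pad centre, with its long side at 85.0° against 85° for the lane.
- **Bottle:** it stands upright, with its base about 1 mm from the pad centre along the lane in the side view. The views disagree across the lane: the cap reads 4 mm off in the top view, while the shoulder and base read within about 1 mm. I put the cap reading down to the cap's side being visible in that view.
- **Bystanders:** the mailer, small bottle and dish look unchanged, with picture differences at noise level. The gripper was open and clear of everything at hand-in.

The two cameras disagreed by about 2 mm on where the pads are, so I used the average.

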